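Close up the clothesline reel and hold it pressed

ROBOT

A 6-joint arm with a two-finger parallel gripper is mounted at the origin on the work surface. World frame = base frame: x ahead of the robot, y to its left, z up, the work surface at z = 0. Lengths are in m, angles in rad, forces in N, time in s.
With the tool pointing down it reaches from about 0.375 to 0.9 m from the base axis. Payload 3.1 kg.
Tool frame: the origin (TCP) lies between the finger pads; the fingertips stand robot.tip_extent ahead of it and the grasp point (between the pads) lies 3 mm ahead of it (robot.tip_extent is the distance from the TCP to the fingertips, in m); z points along the fingers, x is the direction in which the jaws open and shut, and the axes are right-handed (so a half turn about z gives the same grasp; the last joint's range is limited). The gripper opens to 87 mm and grips with 3 to 60 N. Pads are 19 mm wide; open, the fingers measure 117 mm over their backs; the gripper's body (75 mm by 190 mm) begins 51 mm behind the grasp point.
Start: joints at [-1.319, 0.527, 1.433, -0, 1.181, -0.178], TCP at [0.26, -0.568, 0.245] pointing down, gripper open.
Joint ranges: [-3.08, 3.08], [-0.75, 2.2], [0.22, 2.44], [-1.43, 4.57], [0, 2.65], [-2.85, 2.85]. Speed limits (rad/s): [2.79, 2.79, 3.14, 3.14, 3.14, 3.14].

INTERFACE

Orientations are given as a unit quaternion [x, y, z, w].
In Python, from rig import robot, cams gives the robot as it stands.
- The arm moves only by the tool carry_out, never from a script. Its argument "steps" is a list of rows, each a list of 3 entries, a list of its own where there are three numbers: the shift along the world's x, y, z in cm, then the turn about the world's z in degrees, then the closure, from 0 (fully open) to 1 (shut). In form: [[[dx, dy, dz], spin, fingers], ...]. A call has 1 to 10 rows; each row shifts and turns the pose as measured when the row begins; what a row does not reach is not made up. A row lasts 1/10 s, in which the tool goes at most 50 mm and 8.59 degrees, less where a joint would pass 70% of its speed; a pose out of reach is approached as far as the arm can. A call with a gripper value outside its range is refused whole. The fingers move at their own pace and stop on an object; "squeeze" is the grip in N (left out, the last holds). Time passes only in rows, so rows that do not move let the fingers close. It gives the time, the measured TCP pose, the force and the opening at its end, in the units of the state.
- robot.get_obs(): the state, without advancing time (a new reading comes with each control period).
- cams.camera(name): name is "scene" or "top" or "wrist"; returns a dict with "pixels" (420x560x3 uint8, red, green, blue), "fx", "fy", "cx", "cy" (pixels), "k1" (the pictures are not rectified: a ray, as slopes to the right and down, at radius r is drawn at 1 + k1 r^2 times it, then the intrinsics apply), "eye" and "rotation" of the camera in the world. Camera axes: x right, y up, looking along -z (the intrinsics and any distortion apply to the point x, -y, -z); pixel columns grow to the right and rows downward; lengths in m; the calibration is good to about 2 mm. A picture is of the moment at which its call begins. There is no depth.
- robot.hand_in(): hands the job in, once; it reports no verdict.
The state is a dict: "time": time; "q": joint angles; "joint_velocities": joint speeds; "joint_torque": joint torques, N m; "position": TCP position; "tool_rot": TCP orientation; "ft_force": force on the tool from outside, world axes, zero at the start; "moment": the same for the moment, N m; "grip_width": finger opening in m.
Only numpy, scipy, OpenCV 4.12 (cv2) and the standard library are available. Lean on these libraries where they do the work, as an engineer would, in place of code of your own. Each camera call takes 0.05 s, during which the arm holds its last target. There are 200 camera calls.

TASK

Put the clothesline reel back together: slide the wound bobbin up off the spindle stand, set it fully home on the hub in the middle of the reel frame and let it go, then fit the cover with its lug upward onto the frame's two dowels until it lies flush on both end blocks. Finish while still holding the cover and pressing it down firmly (with ten newtons or somewhat more, so the screws could go in): do not let go at the end. Leave the other things on the shelf where they are.

Things in the scene. Friction and masses are not known exactly. Their poses are not given: they have to be found in the camera images.
- frame: Lower half of the reel, grey plastic, fixed. Origin: centre of its underside on the shelf; z up, x lengthwise. Two end blocks 30 (x) by 70 (y) by 46 mm high, centred at x = +60 and -60 mm, leave a 90 mm gap open on both y sides; a low web 36 mm wide, 12 mm high joins them. In that gap fingers fit beside the web, closing along y; not along x.
- hub_foot (a point): Foot of the steel hub in the middle of the frame, on its axis, at the web's top, 12 mm above the shelf: the bobbin's underside rests here. The hub is 18 mm in diameter, 30 mm tall, tapered over its last 6 mm.
- dowel_a (a point): Foot of the dowel at the frame's +x end, on its axis, on top of the end block (x = +60 mm, 46 mm above the shelf). The steel dowel is 8 mm in diameter, 11 mm tall, the last 5 mm a cone.
- dowel_b (a point): Foot of the like dowel at the frame's -x end (x = -60 mm, 46 mm above the shelf).
- cover: Upper half of the reel, grey plastic, about 0.18 kg, lying right way up. Origin: centre of its flat underside; z up, x lengthwise. Plate 150 (x) by 70 (y) by 12 mm with through holes of 12 mm at x = +60 and -60 mm; amid its top a solid lug 44 (x) by 24 (y) by 28 mm tall, gripped across its 24 mm. Either way round fits. Closed, its underside is 46 mm above the shelf, 6 mm over the bobbin.
- bobbin: White bobbin wound with grey line, one rigid piece, about 0.12 kg: a ring 60 mm in outer diameter (the line seems to stand 1 mm proud but fingers close on 60 mm), 28 mm high, bore 24 mm. Origin: centre of its underside, z along its axis. It starts upright on the spindle stand, underside 34 mm above the shelf.
- stand: Spindle stand, fixed to the shelf, origin at the centre of its underside, z up: a white disc 84 mm in diameter and 10 mm high, on it a collar 32 mm in diameter up to 34 mm on which the bobbin rests, and an upright steel post 16 mm in diameter up to 80 mm above the shelf.
- post_top (a point): Top of the stand's post, on its axis, 80 mm above the shelf.
- plug: Bystander: round black silicone drain plug, 52 mm in diameter, 32 mm high. Origin at its underside.
- cup: Bystander: white ceramic toothbrush cup, 72 mm across, 95 mm high. Origin at its underside.
- hanger: Bystander: stainless steel hanger hook lying flat, about 115 mm by 55 mm, 12 mm high. Origin at its underside.
- pin: Bystander: loose orange clothespin lying flat, 72 by 12 by 16 mm. Origin at its underside.
- soapdish: Bystander: white soap dish with a bar of soap, 85 by 120 mm, 29 mm high. Origin at its underside.
- jar: Bystander: amber glass jar, 60 mm in diameter, 70 mm high. Origin at its underside.
Things that resemble listed ones, but are neither listed nor needed, are in the scene too. What is shaped like the frame but pink or purple is not meant. What is shaped like the bobbin but purple is not meant.

How it is judged:
By the outcome, as a careful person would: the job done as asked, in the order asked, and still so for the second after the job is handed in, while the arm keeps its last pose, push and grip.
It also fails if it takes over 61 s, if anything falls off the work surface, if the arm or the gripper's body presses on something with over 40 N, if the wrist force passes 120 N, or if a joint passes its speed limit or range.

## Working session

There is one attempt and no reset: what is moved stays moved. The work goes in short steps, Python scripts to look and compute and a tool call to move; the robot and the scene stay as the last step left them, time stands still between calls to the robot, and variables do not carry over. Pictures are saved under pics/ and viewed, about 8 in all and at most 12, crops included, and the job is handed in when it is done.

Besides the shell and the picture viewer there is one more tool, called after "Emit:" as name(argument=value, ...) on one line, values as JSON. carry_out: Moves the arm, as the interface text tells. Its arguments: {"type":"object","properties":{"steps":{"type":"array"},"squeeze":{"type":"number"}},"required":["steps"]}

```bash
ls; mkdir -p pics
cat > h.py <<'E'
import numpy as np, cv2
from rig import robot, cams
def grab(n,f):
    c=cams.camera(n); cv2.imwrite('pics/'+f+'.png',cv2.cvtColor(c['pixels'],cv2.COLOR_RGB2BGR))
    np.save('pics/'+f+'.npy',{k:v for k,v in c.items()},allow_pickle=True); return c
def load(f): return np.load('pics/'+f+'.npy',allow_pickle=True).item()
def ray(c,u,v):
    d=np.array([(u-c['cx'])/c['fx'],(v-c['cy'])/c['fy']]);p=d.copy()
    for _ in range(30): p=d/(1+c['k1']*(p@p))
    r=np.array(c['rotation'])@np.array([p[0],-p[1],-1.]); return np.array(c['eye']),r
def onz(c,u,v,z):
    e,r=ray(c,u,v); return e+r*(z-e[2])/r[2]
def proj(c,P):
    q=np.array(c['rotation']).T@(np.array(P)-c['eye']); p=np.array([q[0],-q[1]])/-q[2]; p=p*(1+c['k1']*(p@p))
    return np.array([p[0]*c['fx']+c['cx'],p[1]*c['fy']+c['cy']])
E
python3 - <<'E'
from h import *
for n in ('top','scene'):
    c=grab(n,n+'0'); print(n,c['eye'],c['fx'],c['k1'],np.round(c['rotation'],2).tolist())
o=robot.get_obs();print(robot.tip_extent,o)
a=cv2.imread('pics/top0.png');b=cv2.imread('pics/scene0.png')
cv2.imwrite('pics/both.png',cv2.resize(np.vstack([a,b]),None,fx=.71,fy=.71,interpolation=cv2.INTER_AREA))
E
```

```text
pics
top [ 0.5064164  -0.02135336  1.0843766 ] 396.5894128263013 0.01129635909515666 [0.03, -0.01, -0.7, 0.71]
scene [ 1.18380657 -0.49534989  0.76614164] 421.2945779177466 -0.07831497446059686 [0.37, 0.18, 0.39, 0.82]
0.022 {'time': 0.1, 'q': array([-1.31948803e+00,  5.28377760e-01,  1.43376229e+00,  9.11250151e-06,
        1.18144976e+00, -1.78486699e-01]), 'joint_velocities': array([ 0.00153355, -0.0012546 , -0.00269876,  0.00057929, -0.00101725,
       -0.00054147]), 'joint_torque': array([ 7.14784528e-04, -4.40984809e+01, -1.77151072e+01,  6.34855963e-02,
        5.33721037e-02, -4.68490680e-05]), 'position': array([ 0.26030654, -0.56752565,  0.24367045]), 'tool_rot': array([ 8.41629338e-01, -5.40054683e-01, -7.28465911e-04, -6.83012887e-04]), 'ft_force': array([-0.22724696, -0.24958944,  0.95033663]), 'moment': array([ 0.00743449, -0.01542408,  0.01439611]), 'grip_width': 0.08711996481599575}
```

View pics/top0.png

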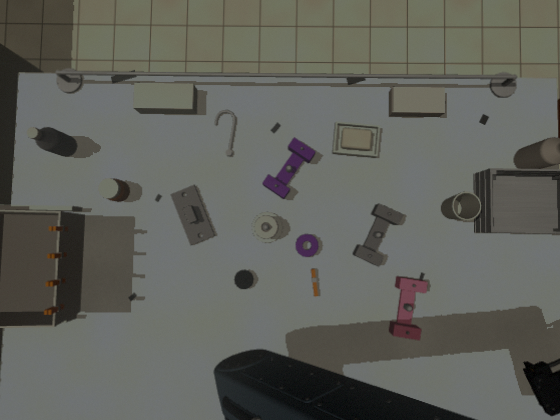

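View pics/scene0.png

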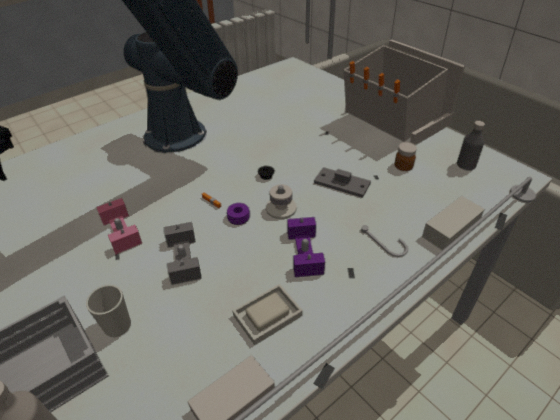

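The grey frame is at top (378,236) and scene (182,253). The look-alikes are purple (290,168) and pink (409,307), so grey is the one meant. The white and grey bobbin on the stand is at (266,227); the purple ring at (307,245) isn't meant. The cover is at (193,215). Next I confirm these in an enlarged crop and measure.

```bash
sed -i "s/^import numpy as np, cv2/import numpy as np, cv2\nfrom scipy.spatial.transform import Rotation as R/; s/np.array(c\['rotation'\])/R.from_quat(c['rotation']).as_matrix()/" h.py
python3 - <<'E'
from h import *
c=load('top0'); im=cv2.imread('pics/top0.png')
print(onz(c,266,227,0.06),onz(c,378,236,.046),onz(c,193,215,.012))
hsv=cv2.cvtColor(im,cv2.COLOR_BGR2HSV)
for p in [(390,215),(369,255),(180,200),(266,227),(330,200),(257,222),(378,236)]: print(p,hsv[p[1],p[0]])
crop=im[165:285,160:420]; cv2.imwrite('pics/crop1.png',cv2.resize(crop,None,fx=3,fy=3,interpolation=cv2.INTER_CUBIC))
E
```

```text
[0.52335422 0.03747324 0.06      ] [ 0.50538751 -0.25352182  0.046     ] [0.55324929 0.2394013  0.012     ]
(390, 215) [21 28 63]
(369, 255) [17 26 69]
(180, 200) [19 27 76]
(266, 227) [23 22 93]
(330, 200) [ 54  11 114]
(257, 222) [ 34  32 113]
(378, 236) [25 18 85]
```

View pics/crop1.png

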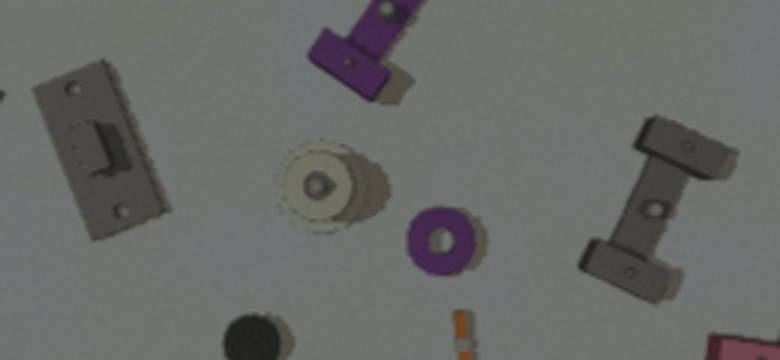

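The crop confirms the choices. Grey frame with dowels at crop (688,146) and (630,272) and hub (655,209); grey bobbin on the post at (318,184); cover holes at (73,88) and (122,211).

Run:
```python
from h import *
c=load('top0')
f=lambda u,v,z: onz(c,160+(u+.5)/3-.5,165+(v+.5)/3-.5,z)
a,b,h=f(688,146,.054),f(630,272,.054),f(655,209,.042)
p=f(318,184,.08); ca,cb=f(73,88,.012),f(122,211,.012)
for n,x,y in(('dow',a,b),('cov',ca,cb)):
    d=x-y;print(n,x,y,(x+y)/2,np.linalg.norm(d),np.degrees(np.arctan2(d[1],d[0])))
print('hub',h,'post',p)
# bobbin top ring centre, in both views (post at scene ~ (281,188))
s=load('scene0')
for n,P in (('post',[*p[:2],.08]),('hub',[*h[:2],.042]),('a',a),('b',b),('ca',ca),('cb',cb)): print(n,proj(s,P))
o=robot.get_obs(); M=R.from_quat(o['tool_rot']).as_matrix(); print(M.round(2).tolist())
im=cv2.imread('pics/scene0.png')[150:300,150:390]; cv2.imwrite('pics/crop2.png',cv2.resize(im,None,fx=3,fy=3,interpolation=cv2.INTER_CUBIC))
```

```text
dow [ 0.56441297 -0.27983627  0.054     ] [ 0.45537945 -0.23055536  0.054     ] [ 0.50989621 -0.25519582  0.054     ] 0.11965331808613866 -24.321987858933817
cov [0.610141   0.26582988 0.012     ] [0.49938649 0.21775354 0.012     ] [0.55476375 0.24179171 0.012     ] 0.1207389608611361 23.464711987056894
hub [ 0.50972351 -0.25440411  0.042     ] post [0.52553922 0.03722113 0.08      ]
post [280.6582005  185.69428871]
hub [181.09147999 245.90633483]
a [182.37981854 261.4580911 ]
b [177.76182293 225.32249999]
ca [362.05358712 185.61948828]
cb [322.70762108 174.23706254]
[[0.42, -0.91, -0.0], [-0.91, -0.42, 0.0], [-0.0, -0.0, -1.0]]
```

View pics/crop2.png

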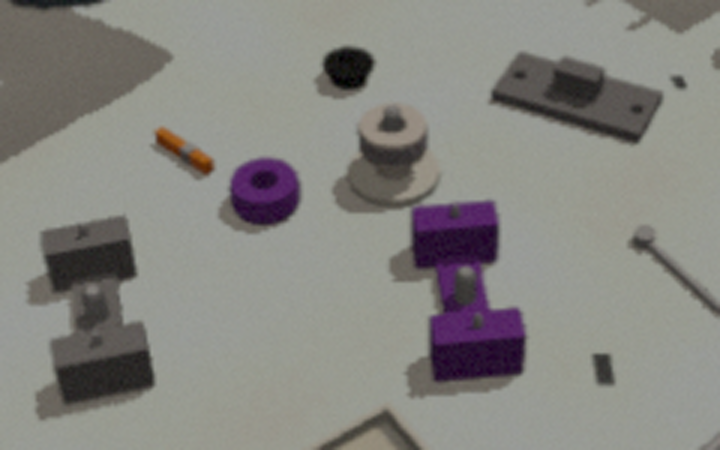

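The scene view agrees with the top view within about 2 px, and the hole and dowel spacings come out at 120.7 and 119.7 mm (120 expected). First I go over the frame with the jaws along its y, and look with the wrist camera.

Emit:
carry_out(steps=[[[3,3.8,0],-8,0],[[3,3.8,0],-8,0],[[3,3.8,0],-8,0],[[3,3.8,0],-8,0],[[3,3.8,0],-8,0],[[3,3.8,0],-8,0],[[3,3.8,0],-1,0],[[3,3.8,0],0,0],[[0.5,0.6,0],0,0],[[0,0,0],0,0]])

```text
time: 1.1
position: [0.5039, -0.2528, 0.2394]
tool_rot: [-0.535, 0.845, 0.004, -0.0]
ft_force: [-0.5, 0.6, -0.7]
grip_width: 0.0873
```

```bash
cat >> h.py <<'E'
def st():
    o=robot.get_obs(); M=R.from_quat(o['tool_rot']).as_matrix()
    print('t',o['time'],'pos',o['position'].round(4),'head',np.degrees(np.arctan2(M[1,0],M[0,0])).round(2),'zax',M[:,2].round(4),'F',o['ft_force'].round(2),'M',o['moment'].round(2),'w',round(o['grip_width'],4),'v',abs(o['joint_velocities']).max().round(3)); return o
E
python3 - <<'E'
from h import *
st(); c=grab('wrist','w1'); print(c['eye'],R.from_quat(c['rotation']).as_matrix().round(2).tolist(),c['fx'])
for P in ([.5644,-.2798,.057],[.4554,-.2306,.057],[.5098,-.2549,.042]): print(proj(c,P))
E
```

```text
t 1.1 pos [ 0.5039 -0.2528  0.2394] head -115.33 zax [-0.0041  0.0059 -1.    ] F [-0.52  0.58 -0.66] M [ 0.03 -0.02  0.  ] w 0.0873 v 0.03
[ 0.57021587 -0.28552704  0.37910825] [[-0.43, 0.87, 0.24], [-0.9, -0.41, -0.12], [-0.0, -0.27, 0.96]] 305.0012619203996
[277.58019441 129.46888129]
[279.67891463 238.6442438 ]
[278.5422759  184.17486409]
```

View pics/w1.png

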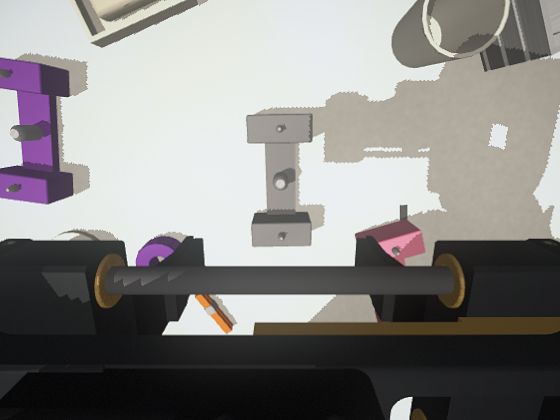

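Wrist view: dowel tips near (282,127) and (283,237), hub top near (281,183). That is about 3 px from the prediction. I'll refine these with blobs.

Run:
```python
from h import *
c=load('w1'); im=c['pixels']; g=cv2.cvtColor(im,cv2.COLOR_RGB2GRAY)
for (u,v) in ((281,127),(283,236)): print(u,v);print(g[v-7:v+9,u-9:u+9])
print(g[170:197,268:296])
```

```text
281 127
[[158 157 157 156 157 156 156 156 156 156 155 156 156 155 156 155 155 156]
 [156 156 157 157 157 157 156 156 157 156 155 156 156 155 156 156 155 155]
 [157 156 156 158 158 156 156 156 156 156 157 157 157 156 156 155 155 155]
 [157 157 157 156 157 157 157 158 157 157 157 153 145 157 156 156 156 155]
 [157 157 157 158 157 155 148 149 149 150 147 145 122 158 157 155 155 155]
 [156 156 156 157 155 143 122 120 122 122 117 135 117 148 157 156 155 155]
 [156 156 157 155 145 126 114 109 103 100 102 107 107 123 158 155 156 155]
 [157 156 156 152 132 130 146 156 132 101 101 105 107 118 147 156 155 156]
 [157 157 157 150 131 146 185 214 179 110 102 103 107 110 135 156 154 155]
 [157 156 157 151 135 152 188 208 185 118 101 109 128 136 157 155 155 155]
 [157 158 157 153 141 146 166 175 147 108 105 132 159 157 155 155 155 154]
 [157 157 157 154 144 137 137 131 119 112 127 150 156 155 155 154 155 155]
 [157 157 157 157 154 145 138 134 132 134 151 157 155 155 155 154 155 154]
 [157 157 157 156 156 157 156 152 158 158 156 156 156 155 156 155 155 154]
 [157 156 157 156 156 156 156 156 156 157 
[... 3777 characters left out ...]
155 157 156 157 156 155 156 156 156 156 156 156 155 156 156 156 155 154
  154 154 155 153 154 153 153 153 154 167]
 [156 156 156 156 156 155 156 156 155 156 156 155 155 154 154 155 155 154
  154 155 154 153 153 153 153 153 155 166]
 [156 157 156 156 156 155 156 156 156 156 155 154 154 154 154 154 155 154
  154 154 154 154 153 154 152 153 155 167]
 [155 156 156 156 156 156 156 156 155 155 155 155 155 154 155 155 155 154
  154 155 155 153 154 153 154 153 154 166]
 [156 157 155 155 156 156 156 156 156 155 155 154 155 155 154 154 154 155
  155 154 154 153 154 154 153 153 154 167]
 [156 157 156 155 156 156 156 155 156 155 155 155 156 155 154 154 154 154
  154 154 154 154 153 153 153 153 155 166]]
```

```bash
cat >> h.py <<'E'
def bright(c,u,v,r,t=165):
    g=cv2.cvtColor(c['pixels'],cv2.COLOR_RGB2GRAY)[v-r:v+r+1,u-r:u+r+1].astype(float)
    w=np.clip(g-t,0,None); y,x=np.mgrid[-r:r+1,-r:r+1]; return u+(w*x).sum()/w.sum(), v+(w*y).sum()/w.sum()
E
python3 - <<'E'
from h import *
c=load('w1'); P=[]
for u,v,r,z in((280,129,5,.057),(281,238,4,.057),(281,184,8,.042)):
    b=bright(c,u,v,r); P.append(onz(c,*b,z)); print(b,P[-1].round(4))
d=P[0]-P[1]; print(np.linalg.norm(d),np.degrees(np.arctan2(d[1],d[0])),(P[0]+P[1])/2)
p=[.5255,.0372]; o=robot.get_obs(); print('to post view', p-o['position'][:2])
E
```

```text
(np.float64(278.94444444444446), np.float64(128.6)) [ 0.5646 -0.2814  0.057 ]
(np.float64(280.89312977099235), np.float64(238.36641221374046)) [ 0.4551 -0.232   0.057 ]
(np.float64(279.9444891391794), np.float64(183.44529364440868)) [ 0.5099 -0.2567  0.042 ]
0.12011421167507064 -24.31043821909395 [ 0.50984964 -0.25670779  0.057     ]
to post view [0.02207982 0.29037951]
```

Frame: (0.510, -0.256), heading -24.3°; both cameras agree to 1.5 mm. Next I look at the bobbin from the same relative pose.

Emit:
carry_out(steps=[[[0.3,4.3,0],0,0],[[0.3,4.3,0],0,0],[[0.3,4.3,0],1,0],[[0.3,4.3,0],0,0],[[0.3,4.3,0],0,0],[[0.2,4.3,0],0,0],[[0.2,4.2,0],0,0],[[0,0,0],0,0]])

```text
time: 1.95
position: [0.5195, 0.0389, 0.2384]
tool_rot: [-0.531, 0.847, 0.001, -0.002]
ft_force: [-0.8, -0.2, 0.1]
grip_width: 0.0873
```

Run:
```python
from h import *
st(); c=grab('wrist','w2')
p=proj(c,[.5255,.0372,.08]).round().astype(int); print(p, proj(c,[.5255,.0372,.062]))
b=bright(c,int(p[0]),int(p[1]),8); print(b,onz(c,*b,.08))
im=cv2.imread('pics/w2.png'); u,v=p; cr=im[max(v-60,0):v+60,u-80:u+80]; print(max(v-60,0),u-80); cv2.imwrite('pics/crop3.png',cv2.resize(cr,None,fx=5,fy=5,interpolation=cv2.INTER_CUBIC))
```

```text
t 1.95 pos [0.5195 0.0389 0.2384] head -115.82 zax [-4.2e-03  5.0e-04 -1.0e+00] F [-0.76 -0.24  0.07] M [0.03 0.03 0.04] w 0.0873 v 0.081
[277 192] [277.16338297 188.60830535]
(np.float64(276.4119214926096), np.float64(195.1902108068815)) [0.52318331 0.03907342 0.08      ]
132 197
```

View pics/crop3.png

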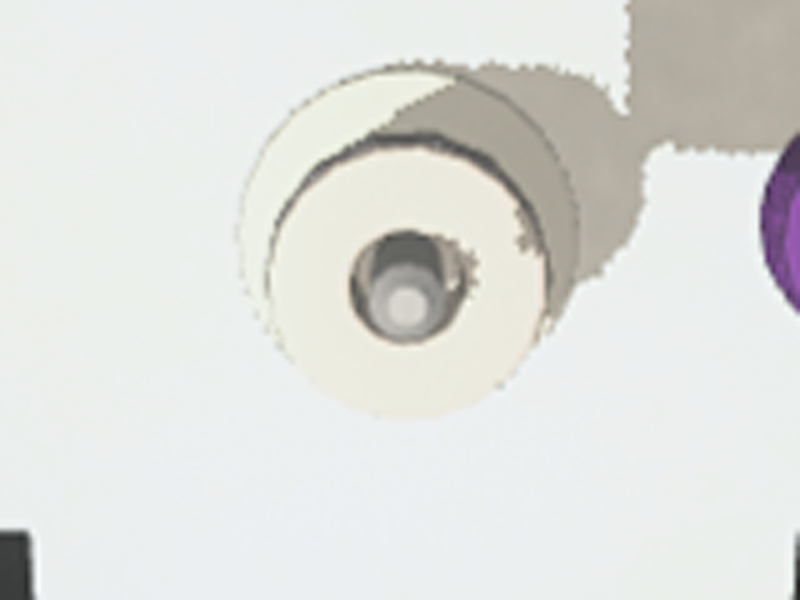

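The bobbin's top circle is centred at crop (408,283), the bore at (409,286), so it sits centred on the post within about 1 mm.

Run:
```python
from h import *
c=load('w2')
P=onz(c,278.2,188.4,.062); print(P); o=st(); print('delta cm',(np.array([P[0],P[1],.051])-o['position'])*100)
print('post',onz(c,197+405.5/5-.5,132+306.5/5-.5,.08))
```

```text
[0.52522389 0.03611427 0.062     ]
t 2.0 pos [0.5199 0.0367 0.2384] head -115.88 zax [-0.0039 -0.0013 -1.    ] F [-0.79  0.64  0.79] M [ 0.05  0.02 -0.03] w 0.0872 v 0.051
delta cm [  0.53096269  -0.05451703 -18.74184633]
post [0.52487498 0.03692496 0.08      ]
```

Emit:
carry_out(steps=[[[0.5,0,-4],1.5,0],[[0,0,-4],0,0],[[0,0,-4],0,0],[[0,0,-3],0,0],[[0,0,0],0,0]])

```text
time: 2.5
position: [0.5291, 0.0236, 0.0865]
tool_rot: [-0.537, 0.843, -0.005, 0.001]
ft_force: [-0.3, -0.1, -0.1]
grip_width: 0.0874
```

```bash
python3 -c "
from h import *
o=st();print((np.array([.525,.0365,.051])-o['position'])*100)"
```

```text
t 2.5 pos [0.5291 0.0236 0.0865] head -114.98 zax [ 0.0071 -0.0073 -0.9999] F [-0.35 -0.07 -0.13] M [0.12 0.04 0.03] w 0.0874 v 0.041
[-0.40986165  1.29240974 -3.54666876]
```

Emit:
carry_out(steps=[[[-0.4,1.3,0],0,0],[[0,0,0],0,0],[[0,0,0],0,0]])

```text
time: 2.8
position: [0.5268, 0.0333, 0.0889]
tool_rot: [-0.535, 0.845, -0.006, 0.002]
ft_force: [0.2, -0.6, 1.0]
grip_width: 0.0871
```

```bash
python3 -c "
from h import *
o=st();print((np.array([.525,.0365,.051])-o['position'])*100)"
```

```text
t 2.8 pos [0.5268 0.0333 0.0889] head -115.29 zax [ 0.0107 -0.0085 -0.9999] F [ 0.25 -0.6   1.01] M [ 0.09  0.01 -0.01] w 0.0871 v 0.024
[-0.18067556  0.31547087 -3.79087985]
```

Emit:
carry_out(steps=[[[-0.2,0.3,-1],0.5,0],[[-0.1,0.1,-1],0,0],[[0,0,-1],0,0],[[0,0,-0.6],0,0],[[0,0,0],0,0]])

```text
time: 3.3
position: [0.5256, 0.0379, 0.0533]
tool_rot: [-0.54, 0.842, -0.009, 0.005]
ft_force: [0.2, -1.0, -0.8]
grip_width: 0.087
```

```bash
python3 -c "
from h import *
o=st();print((np.array([.525,.0365,.051])-o['position'])*100)"
```

```text
t 3.3 pos [0.5256 0.0379 0.0533] head -114.66 zax [ 0.018  -0.0095 -0.9998] F [ 0.23 -0.98 -0.79] M [0.01 0.08 0.  ] w 0.087 v 0.004
[-0.06145196 -0.13973677 -0.22561233]
```

Emit:
carry_out(steps=[[[-0.1,-0.1,-0.2],0,0.1],[[0,0,0],0,0.4],[[0,0,0],0,0.6],[[0,0,0],0,0.6],[[0,0,0],0,0.6]], squeeze=25)

```text
time: 3.8
position: [0.5247, 0.0368, 0.0508]
tool_rot: [-0.54, 0.842, -0.009, 0.005]
ft_force: [-0.5, 0.5, -0.9]
grip_width: 0.0594
```

```bash
python3 -c "
from h import *
o=st()"
```

```text
t 3.8 pos [0.5247 0.0368 0.0508] head -114.66 zax [ 0.0177 -0.0095 -0.9998] F [-0.51  0.48 -0.89] M [ 0.06  0.08 -0.07] w 0.0594 v 0.003
```

Gripped at 59.4 mm. Lifting straight up.

Emit:
carry_out(steps=[[[0,0,1.5],0,0.6],[[0,0,1.5],0,0.6],[[0,0,1.5],0,0.6],[[0,0,1.5],0,0.6],[[0,0,1.5],0,0.6],[[0,0,1.5],0,0.6],[[0,0,1],0,0.6],[[0,0,0],0,0.6]])

```text
time: 4.6
position: [0.523, 0.0368, 0.1544]
tool_rot: [-0.54, 0.842, -0.008, 0.004]
ft_force: [0.8, 1.2, -1.2]
grip_width: 0.0598
```

```bash
python3 -c "
from h import *
o=st();print((np.array([.5099,-.256,.13])-o['position'])*100)"
```

```text
t 4.6 pos [0.523  0.0368 0.1544] head -114.67 zax [ 0.0154 -0.0092 -0.9998] F [ 0.83  1.16 -1.17] M [ 0.05  0.03 -0.04] w 0.0598 v 0.013
[ -1.30701809 -29.28333541  -2.44003359]
```

Emit:
carry_out(steps=[[[-0.1,-2.5,0],0,0.6],[[-0.2,-3.8,0],0,0.6],[[-0.2,-3.8,0],0,0.6],[[-0.2,-3.8,0],0,0.6],[[-0.2,-3.8,0],0,0.6],[[-0.2,-3.8,0],0,0.6],[[-0.2,-3.5,0],0,0.6],[[0,-2,0],0,0.6],[[0,-0.5,0],0,0.6],[[0,0,0],0,0.6]])

```text
time: 5.6
position: [0.5049, -0.2464, 0.148]
tool_rot: [-0.541, 0.841, -0.004, 0.002]
ft_force: [-0.7, 0.7, -0.4]
grip_width: 0.0598
```

```bash
python3 -c "
from h import *
o=st();print((np.array([.5099,-.256,.13])-o['position'])*100)"
```

```text
t 5.6 pos [ 0.5049 -0.2464  0.148 ] head -114.51 zax [ 0.0083 -0.0045 -1.    ] F [-0.71  0.68 -0.41] M [ 0.09  0.03 -0.04] w 0.0598 v 0.01
[ 0.49804386 -0.96112105 -1.79847444]
```

Emit:
carry_out(steps=[[[0.5,-0.9,-0.5],0,0.6],[[0,-0.1,-2],0,0.6],[[0,0,-2],0,0.6],[[0,0,-2],0,0.6],[[0,0,-0.8],0,0.6],[[0,0,0],0,0.6]])

```text
time: 6.2
position: [0.5121, -0.2509, 0.0711]
tool_rot: [-0.544, 0.839, -0.003, 0.003]
ft_force: [-0.1, 0.2, -0.3]
grip_width: 0.0591
```

```bash
python3 -c "
from h import *
o=st();print((np.array([.5099,-.256,.062])-o['position'])*100)"
```

```text
t 6.2 pos [ 0.5121 -0.2509  0.0711] head -114.05 zax [ 0.0077 -0.0026 -1.    ] F [-0.1   0.21 -0.3 ] M [ 0.09  0.03 -0.07] w 0.0591 v 0.017
[-0.21559151 -0.50879899 -0.91000334]
```

Emit:
carry_out(steps=[[[-0.2,-0.5,0],0,0.6],[[-0.1,-0.1,0],0,0.6],[[0,0,0],0,0.6]])

```text
time: 6.5
position: [0.5101, -0.257, 0.0725]
tool_rot: [-0.545, 0.838, -0.004, 0.003]
ft_force: [0.1, -0.1, -0.7]
grip_width: 0.0597
```

```bash
python3 -c "
from h import *
o=st();print((np.array([.5099,-.256,.062])-o['position'])*100)
c=grab('wrist','w3')
im=cv2.imread('pics/w3.png'); cv2.imwrite('pics/crop4.png',cv2.resize(im[100:330,130:430],None,fx=2.6,fy=2.6))"
```

```text
t 6.5 pos [ 0.5101 -0.257   0.0725] head -113.93 zax [ 0.0096 -0.004  -0.9999] F [ 0.1  -0.05 -0.73] M [ 0.1   0.04 -0.  ] w 0.0597 v 0.012
[-0.02385771  0.09840637 -1.05290321]
```

View pics/crop4.png

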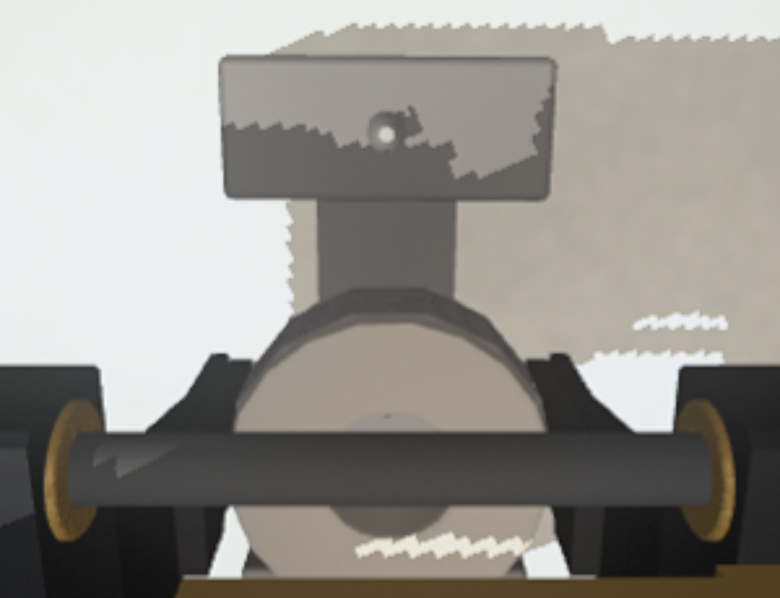

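The held bobbin (crop centre ~390) lines up with the dowel (386). Lowering in stages while watching the force.

Emit:
carry_out(steps=[[[0,0.1,-0.7],0,0.6],[[0,0,-0.7],0,0.6],[[0,0,-0.6],0,0.6],[[0,0,0],0,0.6]])

```text
time: 6.95
position: [0.5108, -0.2566, 0.0523]
tool_rot: [-0.545, 0.838, -0.006, 0.003]
ft_force: [-0.4, -0.0, -0.0]
grip_width: 0.0595
```

```bash
python3 -c "
from h import *
o=st();print((np.array([.5099,-.256,.0288])-o['position'])*100)"
```

```text
t 6.95 pos [ 0.5108 -0.2566  0.0523] head -113.96 zax [ 0.0121 -0.0059 -0.9999] F [-0.36 -0.01 -0.02] M [0.05 0.05 0.02] w 0.0595 v 0.004
[-0.08764458  0.06483519 -2.35109385]
```

Emit:
carry_out(steps=[[[-0.1,0,-0.7],0,0.6],[[0,0,-0.7],0,0.6],[[0,0,-0.6],0,0.6],[[0,0,-0.1],0,0.6],[[0,0,0],0,0.6]])

```text
time: 7.45
position: [0.5094, -0.2565, 0.0286]
tool_rot: [-0.545, 0.838, -0.005, 0.003]
ft_force: [0.4, 0.6, 4.4]
grip_width: 0.0595
```

```bash
python3 -c "
from h import *
o=st();print((np.array([.5099,-.256,.0288])-o['position'])*100)"
```

```text
t 7.45 pos [ 0.5094 -0.2565  0.0286] head -113.96 zax [ 0.0111 -0.0051 -0.9999] F [0.41 0.64 4.43] M [0.09 0.13 0.02] w 0.0595 v 0.002
[0.04625759 0.04610947 0.01568079]
```

Contact of 4.4 N at the expected height, so it is home. Release and lift.

Emit:
carry_out(steps=[[[0,0,0],0,0],[[0,0,0],0,0],[[0,0,0],0,0],[[0,0,0],0,0],[[0,0,1.5],0,0],[[0,0,3],0,0],[[0,0,4],0,0],[[0,0,4.5],0,0],[[0,0,4.5],0,0],[[0,0,3],0,0]])

```text
time: 8.45
position: [0.5063, -0.2541, 0.2421]
tool_rot: [-0.545, 0.839, -0.002, 0.002]
ft_force: [0.6, -0.4, -0.7]
grip_width: 0.0873
```

Emit:
carry_out(steps=[[[-0.5,0.4,0],0,0],[[0,0,0],0,0]])

```text
time: 8.65
position: [0.5031, -0.2513, 0.2497]
tool_rot: [-0.545, 0.838, -0.009, 0.004]
ft_force: [-0.5, 0.1, 0.2]
grip_width: 0.0866
```

```bash
python3 -c "
from h import *
o=st()
c=grab('wrist','w4'); s=grab('top','top1')
P=[]
for q in ([.5646,-.281,.057],[.4551,-.2315,.057],[.5098,-.256,.042]):
    u,v=proj(c,q).round().astype(int); b=bright(c,u,v,4); P.append(onz(c,*b,q[2])); print(u,v,b,P[-1])
d=P[0]-P[1]; print(np.linalg.norm(d),np.degrees(np.arctan2(d[1],d[0])),(P[0]+P[1])/2)
im=cv2.imread('pics/w4.png'); cv2.imwrite('pics/crop5.png',cv2.resize(im[100:260,200:360],None,fx=3.5,fy=3.5,interpolation=cv2.INTER_CUBIC))"
```

```text
t 8.65 pos [ 0.5031 -0.2513  0.2497] head -113.96 zax [ 0.0168 -0.0094 -0.9998] F [-0.52  0.08  0.2 ] M [ 0.1  -0.   -0.01] w 0.0866 v 0.052
280 132 (np.float64(280.44805194805195), np.float64(131.86363636363637)) [ 0.5645415  -0.28141971  0.057     ]
279 239 (np.float64(279.65625), np.float64(238.34375)) [ 0.45521055 -0.23191596  0.057     ]
279 185 (np.float64(279.8522676246071), np.float64(185.09609339919174)) [ 0.50987299 -0.25651478  0.042     ]
0.12001616152100746 -24.360449688569684 [ 0.50987603 -0.25666784  0.057     ]
```

View pics/crop5.png

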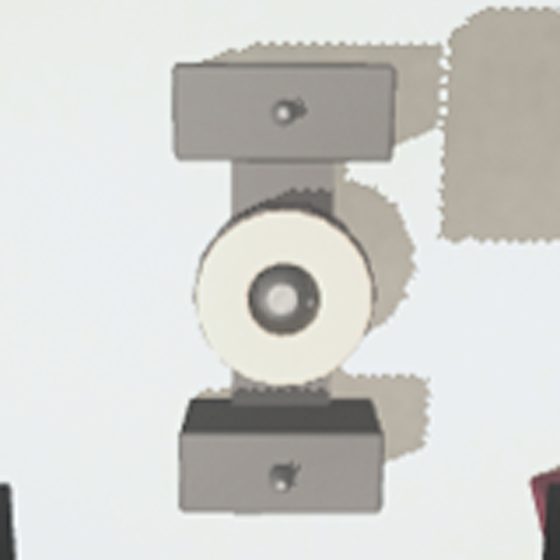

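The bobbin sits centred on the hub, and the frame measurement repeats: (0.5099, -0.2567), -24.36°. Now to the cover.

Emit:
carry_out(steps=[[[0.3,3,0],5,0],[[0.4,4.3,0],8,0],[[0.4,4.3,0],8,0],[[0.4,4.3,0],8,0],[[0.4,4.3,0],8,0],[[0.4,4.3,0],8,0],[[0.4,4.3,0],2,0],[[0.4,4.3,0],0,0],[[0.4,4.3,0],0,0],[[0.4,4.3,0],0,0]])

```text
time: 9.75
position: [0.5352, 0.1745, 0.2311]
tool_rot: [0.84, -0.543, -0.007, 0.001]
ft_force: [0.1, -0.8, 0.3]
grip_width: 0.0871
```

Emit:
carry_out(steps=[[[0.3,4,0],0,0],[[0.2,2,0],0,0],[[0,0,0],0,0],[[0,0,0],0,0]])

```text
time: 10.15
position: [0.5361, 0.2419, 0.2229]
tool_rot: [0.842, -0.539, -0.013, 0.006]
ft_force: [0.7, -1.0, -0.0]
grip_width: 0.087
```

```bash
python3 -c "
from h import *
o=st();print((np.array([.5502,.2398,.24])-o['position'])*100)
c=grab('wrist','w5')
for P in ([.6101,.2658,.012],[.4994,.2178,.012],[.5548,.2418,.04]): print(proj(c,P))
cv2.imwrite('pics/crop6.png',cv2.resize(cv2.imread('pics/w5.png')[60:280,180:380],None,fx=2.7,fy=2.7,interpolation=cv2.INTER_CUBIC))
"
```

```text
t 10.15 pos [0.5361 0.2419 0.2229] head -65.29 zax [-0.0272  0.004  -0.9996] F [ 0.74 -1.01 -0.05] M [ 0.04  0.03 -0.04] w 0.087 v 0.026
[ 1.4084193  -0.21202865  1.71121122]
[289.33126777 114.3046361 ]
[286.2127048  218.57507435]
[288.02351225 173.31965438]
```

View pics/crop6.png

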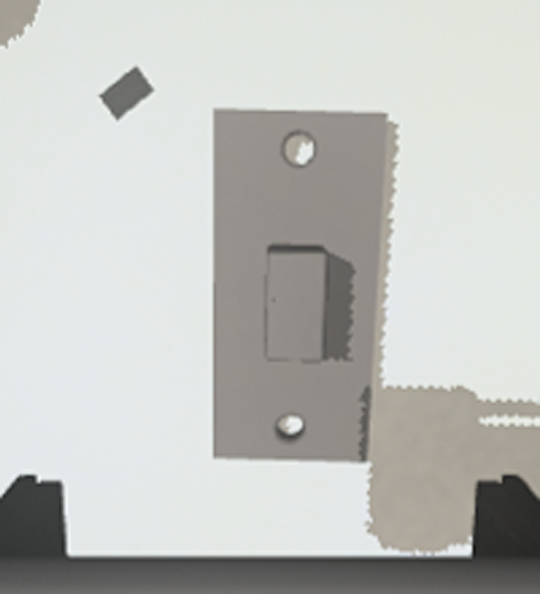

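Cover's holes: crop (298.5,148.5) and (290,424.5); lug top centre at about (296,305).

```bash
python3 -c "
from h import *
c=load('w5'); f=lambda x,y,z: onz(c,180+(x+.5)/2.7-.5,60+(y+.5)/2.7-.5,z)
a,b=f(298.5,148.5,.012),f(290,424.5,.012); d=a-b
print(a,b,(a+b)/2,np.linalg.norm(d),np.degrees(np.arctan2(d[1],d[0])))
print('lug',f(296,305,.04),[f(x,y,.04) for x,y in((267,250),(325,250),(323,360),(265,360))])
m=(a+b)/2; o=st(); print((np.array([*m[:2],.06])-o['position'])*100)
"
```

```text
[0.61015492 0.26472412 0.012     ] [0.50177234 0.21773773 0.012     ] [0.55596363 0.24123092 0.012     ] 0.11812917798301886 23.437862332358858
lug [0.55602991 0.24086109 0.04      ] [array([0.57074555, 0.26018537, 0.04      ]), array([0.58014038, 0.23984445, 0.04      ]), array([0.54041852, 0.2215287 , 0.04      ]), array([0.53061286, 0.24264806, 0.04      ])]
t 10.2 pos [0.536  0.2416 0.2228] head -65.34 zax [-0.0276  0.0043 -0.9996] F [-0.13 -0.63 -0.54] M [ 0.01 -0.03  0.01] w 0.0868 v 0.023
[  1.99716622  -0.03734918 -16.28310519]
```

Emit:
carry_out(steps=[[[1,0,-1.5],-1.2,0],[[0.9,0,-3],0,0],[[0,0,-3],0,0],[[0,0,-3],0,0],[[0,0,-2.5],0,0],[[0,0,-1],0,0],[[0,0,0],0,0],[[0,0,0],0,0]])

```text
time: 11.0
position: [0.5567, 0.2293, 0.0779]
tool_rot: [0.832, -0.555, -0.013, 0.007]
ft_force: [-1.0, 0.3, 0.6]
grip_width: 0.0871
```

```bash
python3 -c "
from h import *
o=st();print((np.array([.5555,.2413,.036])-o['position'])*100)"
```

```text
t 11.0 pos [0.5567 0.2293 0.0779] head -67.43 zax [-0.0293  0.0024 -0.9996] F [-1.    0.28  0.59] M [-0.01 -0.06 -0.01] w 0.0871 v 0.014
[-0.12412024  1.19887519 -4.18681978]
```

Emit:
carry_out(steps=[[[-0.1,1.1,-0.5],0.9,0],[[0,0.2,-0.5],0,0],[[0,0,0],0,0]])

```text
time: 11.3
position: [0.5579, 0.2435, 0.0705]
tool_rot: [0.836, -0.548, -0.011, 0.005]
ft_force: [-0.6, 0.0, -0.5]
grip_width: 0.087
```

```bash
python3 -c "
from h import *
o=st();print((np.array([.5555,.2413,.036])-o['position'])*100)"
```

```text
t 11.3 pos [0.5579 0.2435 0.0705] head -66.49 zax [-0.0232  0.0034 -0.9997] F [-0.64  0.03 -0.54] M [-0.02 -0.02  0.02] w 0.087 v 0.018
[-0.24175499 -0.2225584  -3.45395607]
```

Emit:
carry_out(steps=[[[-0.2,-0.2,-0.8],0,0],[[0,0,-0.8],0,0],[[0,0,-0.8],0,0],[[0,0,-0.7],0,0],[[0,0,0],0,0],[[0,0,0],0,0]])

```text
time: 11.9
position: [0.5557, 0.242, 0.0372]
tool_rot: [0.837, -0.548, -0.01, 0.005]
ft_force: [0.2, -0.1, -0.0]
grip_width: 0.0872
```

```bash
python3 -c "
from h import *
o=st();print((np.array([.5555,.2413,.036])-o['position'])*100)"
```

```text
t 11.9 pos [0.5557 0.242  0.0372] head -66.41 zax [-0.0224  0.0035 -0.9997] F [ 0.2  -0.06 -0.04] M [ 0.02 -0.03 -0.04] w 0.0872 v 0.013
[-0.0155952  -0.07063573 -0.11846013]
```

Emit:
carry_out(steps=[[[0,-0.1,0],0,0.4],[[0,0,0],0,0.8],[[0,0,0],0,0.95],[[0,0,0],0,0.95],[[0,0,0],0,0.95],[[0,0,0],0,0.95],[[0,0,0],0,0.95]], squeeze=45)

```text
time: 12.6
position: [0.5565, 0.241, 0.0382]
tool_rot: [0.837, -0.548, -0.01, 0.004]
ft_force: [0.1, 0.3, -1.1]
grip_width: 0.0391
```

```bash
python3 -c "
from h import *
o=st()"
```

```text
t 12.6 pos [0.5565 0.241  0.0382] head -66.42 zax [-0.0202  0.0039 -0.9998] F [ 0.12  0.31 -1.06] M [ 0.   -0.    0.01] w 0.0391 v 0.002
```

Emit:
carry_out(steps=[[[-0.1,0,-0.2],0,0.95],[[0,0,0],0,0.95],[[0,0,0],0,0.95],[[0,0,0],0,0.95],[[0,0,0],0,0.95]])

```text
time: 13.1
position: [0.5554, 0.241, 0.0362]
tool_rot: [0.837, -0.548, -0.009, 0.004]
ft_force: [-0.1, 0.4, 0.1]
grip_width: 0.0234
```

```bash
python3 -c "
from h import *
o=st()"
```

```text
t 13.1 pos [0.5554 0.241  0.0362] head -66.41 zax [-0.0201  0.0037 -0.9998] F [-0.11  0.35  0.08] M [-0.11  0.02 -0.02] w 0.0234 v 0.001
```

Lug gripped at 23.4 mm. Lifting.

Emit:
carry_out(steps=[[[0,0,1],0,0.95],[[0,0,2],0,0.95],[[0,0,3],0,0.95],[[0,0,3],0,0.95],[[0,0,3],0,0.95],[[0,0,1.5],0,0.95],[[0,0,0],0,0.95]])

```text
time: 13.8
position: [0.5523, 0.2404, 0.1767]
tool_rot: [0.837, -0.548, -0.012, 0.006]
ft_force: [-0.6, -0.0, -1.2]
grip_width: 0.0235
```

Emit:
carry_out(steps=[[[-0.2,-2,0],-4,0.95],[[-0.3,-3.5,0],-6,0.95],[[-0.4,-4,0],-6,0.95],[[-0.4,-4,0],-6,0.95],[[-0.4,-4,0],-6,0.95],[[-0.4,-4,0],-6,0.95],[[-0.4,-4,0],-6,0.95],[[-0.4,-4,0],-5,0.95],[[-0.4,-4,0],0,0.95],[[-0.4,-4,0],0,0.95]])

```text
time: 14.8
position: [0.5071, -0.1406, 0.1706]
tool_rot: [-0.554, 0.832, 0.017, -0.003]
ft_force: [0.3, -0.6, -1.4]
grip_width: 0.0236
```

```bash
python3 -c "
from h import *
o=st();print((np.array([.5096,-.2566,.12])-o['position'])*100)"
```

```text
t 14.8 pos [ 0.5071 -0.1406  0.1706] head -112.75 zax [-0.023   0.0256 -0.9994] F [ 0.27 -0.63 -1.38] M [ 0.06 -0.05  0.  ] w 0.0236 v 0.758
[  0.25176295 -11.59741278  -5.05992921]
```

Emit:
carry_out(steps=[[[0,-3,0],-1,0.95],[[0,-2.5,0],0,0.95],[[0.1,-2,-0.5],0,0.95],[[0.1,-1,-0.5],0,0.95],[[0,0,0],0,0.95],[[0,0,0],0,0.95]])

```text
time: 15.4
position: [0.505, -0.2329, 0.1554]
tool_rot: [-0.542, 0.84, 0.021, -0.004]
ft_force: [-0.8, 0.1, -1.2]
grip_width: 0.0234
```

```bash
python3 -c "
from h import *
o=st();print((np.array([.5096,-.2566,.12])-o['position'])*100)"
```

```text
t 15.4 pos [ 0.505  -0.2329  0.1554] head -114.32 zax [-0.029   0.0306 -0.9991] F [-0.79  0.11 -1.18] M [ 0.05 -0.01 -0.02] w 0.0234 v 0.01
[ 0.46462533 -2.36593379 -3.5390082 ]
```

Emit:
carry_out(steps=[[[0.3,-1.5,-1],0,0.95],[[0.2,-0.8,-1],0,0.95],[[0,0,-0.5],0,0.95],[[0,0,0],0,0.95],[[0,0,0],0,0.95]])

```text
time: 15.9
position: [0.5103, -0.2541, 0.1274]
tool_rot: [-0.544, 0.839, 0.022, -0.004]
ft_force: [-0.3, -0.6, -1.3]
grip_width: 0.0231
```

```bash
python3 -c "
from h import *
o=st();print((np.array([.5096,-.2566,.10])-o['position'])*100)"
```

```text
t 15.9 pos [ 0.5103 -0.2541  0.1274] head -114.09 zax [-0.0312  0.0328 -0.999 ] F [-0.33 -0.57 -1.35] M [0.   0.03 0.04] w 0.0231 v 0.009
[-0.0679024  -0.25223941 -2.74148002]
```

Tool tilt has built up to about 2.6°. There's time to test whether a fast stroke in one direction and a slow one back shifts it.

Emit:
carry_out(steps=[[[0,0,4],0,0.95],[[0,0,4],0,0.95],[[0,0,0],0,0.95],[[0,0,0],0,0.95],[[0,0,0],0,0.95]])

```text
time: 16.4
position: [0.5087, -0.2513, 0.2081]
tool_rot: [-0.545, 0.838, 0.025, -0.005]
ft_force: [0.1, -0.4, -2.3]
grip_width: 0.0234
```

```bash
python3 -c "
from h import *
o=st()"
```

```text
t 16.4 pos [ 0.5087 -0.2513  0.2081] head -114.0 zax [-0.0353  0.0364 -0.9987] F [ 0.07 -0.45 -2.31] M [-0.   -0.03 -0.01] w 0.0234 v 0.024
```

Emit:
carry_out(steps=[[[0,0,0],8,0.95],[[0,0,0],8,0.95],[[0,0,0],0,0.95],[[0,0,0],0,0.95]])

```text
time: 16.8
position: [0.5059, -0.2489, 0.2031]
tool_rot: [-0.658, 0.752, 0.029, -0.01]
ft_force: [0.3, 0.2, -2.2]
grip_width: 0.0236
```

```bash
python3 -c "
from h import *
o=st()"
```

```text
t 16.8 pos [ 0.5059 -0.2489  0.2031] head -97.63 zax [-0.0527  0.0312 -0.9981] F [ 0.34  0.22 -2.17] M [ 0.03 -0.05 -0.05] w 0.0236 v 0.012
```

Emit:
carry_out(steps=[[[0,0,0],-3,0.95],[[0,0,0],-3,0.95],[[0,0,0],-3,0.95],[[0,0,0],-3,0.95],[[0,0,0],-3,0.95],[[0,0,0],-1.7,0.95],[[0,0,0],0,0.95]])

```text
time: 17.5
position: [0.5034, -0.2473, 0.1978]
tool_rot: [-0.529, 0.848, 0.035, -0.006]
ft_force: [-0.5, -1.4, -2.0]
grip_width: 0.0231
```

```bash
python3 -c "
from h import *
o=st()"
```

```text
t 17.5 pos [ 0.5034 -0.2473  0.1978] head -116.11 zax [-0.0478  0.0534 -0.9974] F [-0.51 -1.37 -1.99] M [0.07 0.   0.03] w 0.0231 v 0.014
```

Emit:
carry_out(steps=[[[0,0,-4],0,0.95],[[0,0,-3],0,0.95],[[0,0,0],0,0.95],[[0,0,0],0,0.95]])

```text
time: 17.9
position: [0.5043, -0.2482, 0.1266]
tool_rot: [-0.528, 0.849, 0.034, -0.006]
ft_force: [-0.2, 0.3, -1.0]
grip_width: 0.0237
```

```bash
python3 -c "
from h import *
o=st();print(o['q'])"
```

```text
t 17.9 pos [ 0.5043 -0.2482  0.1266] head -116.31 zax [-0.0454  0.0517 -0.9976] F [-0.21  0.33 -0.99] M [-0.    0.03  0.03] w 0.0237 v 0.025
[-0.66271428  0.62733876  1.6488337   0.01598924  0.93315147  1.35643794]
```

Emit:
carry_out(steps=[[[3.6,-1.8,0],0,0.95],[[3.6,-1.8,0],0,0.95],[[0,0,0],0,0.95],[[0,0,0],0,0.95]])

```text
time: 18.3
position: [0.577, -0.2839, 0.1308]
tool_rot: [-0.527, 0.849, 0.035, -0.006]
ft_force: [-0.7, -0.2, -1.7]
grip_width: 0.0233
```

```bash
python3 -c "
from h import *
o=st();print(o['q'])"
```

```text
t 18.3 pos [ 0.577  -0.2839  0.1308] head -116.38 zax [-0.0466  0.0527 -0.9975] F [-0.66 -0.18 -1.68] M [ 0.07  0.07 -0.  ] w 0.0233 v 0.065
[-0.63733293  0.70960054  1.42844847  0.01665626  1.07251323  1.38456544]
```

Emit:
carry_out(steps=[[[-1.8,0.9,0],0,0.95],[[-1.8,0.9,0],0,0.95],[[-1.8,0.9,0],0,0.95],[[-1.0,0.5,0],0,0.95],[[0,0,0],0,0.95],[[0,0,0],0,0.95]])

```text
time: 18.9
position: [0.5085, -0.2493, 0.1369]
tool_rot: [-0.527, 0.849, 0.033, -0.005]
ft_force: [-0.1, 0.9, -2.0]
grip_width: 0.0235
```

```bash
python3 -c "
from h import *
o=st();print(o['q'])"
```

```text
t 18.9 pos [ 0.5085 -0.2493  0.1369] head -116.42 zax [-0.0432  0.05   -0.9978] F [-0.14  0.92 -1.95] M [ 0.02 -0.02 -0.01] w 0.0235 v 0.022
[-0.659788    0.61544323  1.63324131  0.01596226  0.95782592  1.36171453]
```

Tilt can't be steered out cheaply, so here's the plan: compute the hole positions from the pose at the grip, lower the cover onto the dowels, and if the tilt keeps it from seating, let it settle and regrip before pressing.

```bash
cat >> h.py <<'E'
def cover(o):
    "hole feet in the world from the pose at the grip; and correction (cm, deg) to the frame"
    Z=np.load('pick.npy',allow_pickle=True).item(); T0=R.from_quat(Z['rot']);p0=Z['pos']
    T=R.from_quat(o['tool_rot']); h=np.radians(23.45); C=np.array([.5556,.2411,0])
    X=np.array([np.cos(h),np.sin(h),0])
    f=lambda P: T.apply(T0.inv().apply(P-p0))+o['position']
    a,b=f(C+.06*X),f(C-.06*X); m=(a+b)/2; d=a-b
    print('hole a',a.round(4),'b',b.round(4),'corr cm',((np.array([.5098,-.2566])-m[:2])*100).round(2),'spin',round(-24.35-np.degrees(np.arctan2(d[1],d[0])),2))
E
python3 -c "
from h import *
np.save('pick.npy',dict(rot=[.8370,-.548,-.0093,.004],pos=np.array([.5554,.2410,.0362])))
cover(st())"
```

```text
t 18.9 pos [ 0.5085 -0.2493  0.1369] head -116.42 zax [-0.0432  0.05   -0.9978] F [-0.14  0.92 -1.95] M [ 0.02 -0.02 -0.01] w 0.0235 v 0.022
hole a [ 0.5612 -0.275   0.0981] b [ 0.4539 -0.2215  0.1034] corr cm [ 0.23 -0.84] spin 2.12
```

Emit:
carry_out(steps=[[[0.2,-0.8,-0.5],1,0.95],[[0,0,-1],1,0.95],[[0,0,-1],0,0.95],[[0,0,-0.3],0,0.95],[[0,0,0],0,0.95],[[0,0,0],0,0.95]])

```text
time: 19.5
position: [0.5127, -0.2596, 0.1059]
tool_rot: [-0.543, 0.839, 0.032, -0.005]
ft_force: [-1.3, 0.5, -2.6]
grip_width: 0.0239
```

```bash
python3 -c "
from h import *
cover(st())"
```

```text
t 19.5 pos [ 0.5127 -0.2596  0.1059] head -114.25 zax [-0.0432  0.0471 -0.998 ] F [-1.29  0.52 -2.56] M [ 0.01 -0.03  0.04] w 0.0239 v 0.012
hole a [ 0.5663 -0.2832  0.0673] b [ 0.4571 -0.2339  0.0723] corr cm [-0.19  0.19] spin -0.04
```

Emit:
carry_out(steps=[[[-0.2,0.2,-0.4],0,0.95],[[0,0,0],0,0.95],[[0,0,0],0,0.95]])

```text
time: 19.8
position: [0.5106, -0.2573, 0.1017]
tool_rot: [-0.543, 0.839, 0.031, -0.005]
ft_force: [0.2, -0.5, -3.0]
grip_width: 0.0237
```

```bash
python3 -c "
from h import *
cover(st()); c=grab('wrist','w6'); s=grab('scene','s6')
a=cv2.resize(c['pixels'][60:340,90:470],(600,442)); cv2.imwrite('pics/c6.png',a[:,:,::-1])
u,v=proj(s,[.51,-.256,.06]).astype(int); print(u,v)"
```

```text
t 19.8 pos [ 0.5106 -0.2573  0.1017] head -114.24 zax [-0.0431  0.047  -0.998 ] F [ 0.15 -0.52 -2.98] M [ 0.03 -0.02  0.03] w 0.0237 v 0.01
hole a [ 0.5643 -0.2809  0.063 ] b [ 0.455  -0.2316  0.068 ] corr cm [ 0.01 -0.03] spin -0.06
179 241
```

View pics/c6.png

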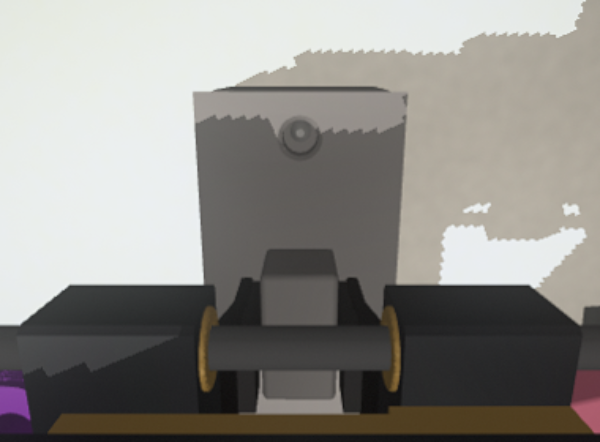

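Dowel a (299,133) shows centred through the hole (299,138). Lowering.

Emit:
carry_out(steps=[[[0,0,-0.4],0,0.95],[[0,0,-0.4],0,0.95],[[0,0,-0.3],0,0.95],[[0,0,0],0,0.95]])

```text
time: 20.3
position: [0.5108, -0.2574, 0.0903]
tool_rot: [-0.543, 0.839, 0.031, -0.005]
ft_force: [1.0, -0.2, -1.8]
grip_width: 0.0238
```

```bash
python3 -c "
from h import *
cover(st())"
```

```text
t 20.3 pos [ 0.5108 -0.2574  0.0903] head -114.24 zax [-0.0425  0.0465 -0.998 ] F [ 0.97 -0.23 -1.82] M [ 0.08  0.   -0.04] w 0.0238 v 0.003
hole a [ 0.5645 -0.2811  0.0516] b [ 0.4552 -0.2318  0.0565] corr cm [-0.   -0.02] spin -0.05
```

Hole a is over its dowel with no contact force. Continuing down.

Emit:
carry_out(steps=[[[0,0,-0.3],0,0.95],[[0,0,-0.2],0,0.95],[[0,0,-0.2],0,0.95],[[0,0,0],0,0.95]])

```text
time: 20.7
position: [0.5104, -0.2572, 0.0839]
tool_rot: [-0.543, 0.839, 0.031, -0.005]
ft_force: [-1.4, 0.6, 0.5]
grip_width: 0.0233
```

```bash
python3 -c "
from h import *
cover(st())"
```

```text
t 20.7 pos [ 0.5104 -0.2572  0.0839] head -114.24 zax [-0.0431  0.0466 -0.998 ] F [-1.44  0.59  0.5 ] M [-0.08  0.04 -0.03] w 0.0233 v 0.008
hole a [ 0.5641 -0.2809  0.0452] b [ 0.4548 -0.2316  0.0502] corr cm [ 0.04 -0.04] spin -0.06
```

End a touches its block and b is 4 mm up on its dowel. Release so the cover settles flush, then regrip.

Emit:
carry_out(steps=[[[0,0,0],0,0.6],[[0,0,0],0,0.5],[[0,0,0],0,0.5],[[0,0,0],0,0.5],[[0,0,0],0,0.5]])

```text
time: 21.2
position: [0.5112, -0.2578, 0.0842]
tool_rot: [-0.543, 0.839, 0.03, -0.005]
ft_force: [-0.3, 0.2, 0.2]
grip_width: 0.043
```

```bash
python3 -c "
from h import *
st(); s=grab('scene','s7'); w=grab('wrist','w7')
a=cv2.resize(s['pixels'][195:305,120:250],(591,500),interpolation=cv2.INTER_CUBIC); cv2.imwrite('pics/c7.png',a[:,:,::-1])"
```

```text
t 21.2 pos [ 0.5112 -0.2578  0.0842] head -114.24 zax [-0.0413  0.0454 -0.9981] F [-0.26  0.19  0.18] M [ 0.05  0.03 -0.03] w 0.043 v 0.003
```

View pics/c7.png

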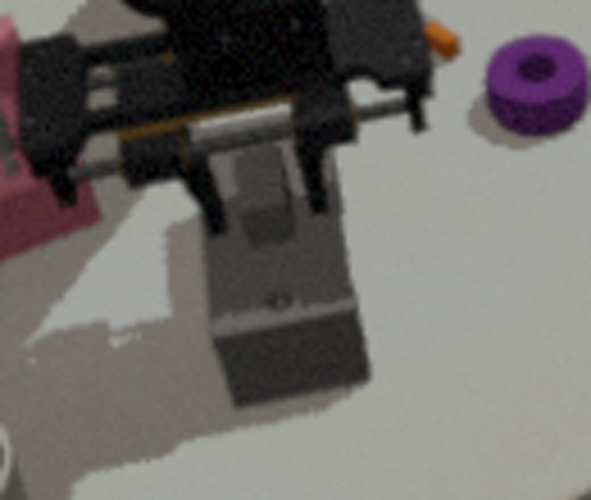

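The cover end lies flush on block a. Regrip lightly lower.

Emit:
carry_out(steps=[[[-0.1,0.1,-0.2],0,0.7],[[0,0,0],0,0.95],[[0,0,0],0,0.95],[[0,0,0],0,0.95],[[0,0,0],0,0.95],[[0,0,0],0,0.95]], squeeze=50)

```text
time: 21.9
position: [0.5099, -0.2567, 0.0821]
tool_rot: [-0.543, 0.839, 0.03, -0.005]
ft_force: [0.0, -0.2, 0.4]
grip_width: 0.0236
```

```bash
python3 -c "
from h import *
st()"
```

```text
t 21.9 pos [ 0.5099 -0.2567  0.0821] head -114.24 zax [-0.0418  0.0453 -0.9981] F [ 0.01 -0.2   0.4 ] M [-0.01  0.09 -0.  ] w 0.0236 v 0.002
```

Held. Now pressing down in small steps.

Emit:
carry_out(steps=[[[0,0,-0.2],0,0.95],[[0,0,0],0,0.95]])

```text
time: 22.1
position: [0.5102, -0.2567, 0.0824]
tool_rot: [-0.543, 0.839, 0.03, -0.005]
ft_force: [0.4, 1.0, -1.6]
grip_width: 0.0236
```

```bash
python3 -c "
from h import *
st()"
```

```text
t 22.1 pos [ 0.5102 -0.2567  0.0824] head -114.21 zax [-0.0413  0.0448 -0.9981] F [ 0.4   0.95 -1.57] M [ 0.03 -0.05  0.  ] w 0.0236 v 0.016
```

Emit:
carry_out(steps=[[[0,0,-0.4],0,0.95]])

```text
time: 22.2
position: [0.5105, -0.2567, 0.0817]
tool_rot: [-0.543, 0.839, 0.03, -0.005]
ft_force: [-7.4, 5.7, 46.2]
grip_width: 0.0238
```

```bash
python3 -c "
from h import *
st()"
```

```text
t 22.2 pos [ 0.5105 -0.2567  0.0817] head -114.19 zax [-0.041   0.0446 -0.9982] F [-7.4  5.7 46.2] M [0.88 1.7  0.07] w 0.0238 v 0.007
```

Emit:
carry_out(steps=[[[0,0,-0.18],0,0.95]])

```text
time: 22.3
position: [0.5105, -0.2567, 0.0819]
tool_rot: [-0.544, 0.839, 0.03, -0.005]
ft_force: [-3.1, 0.2, 6.8]
grip_width: 0.0237
```

```bash
python3 -c "
from h import *
st()"
```

```text
t 22.3 pos [ 0.5105 -0.2567  0.0819] head -114.14 zax [-0.041   0.0438 -0.9982] F [-3.12  0.23  6.77] M [-0.08  0.63 -0.05] w 0.0237 v 0.004
```

Emit:
carry_out(steps=[[[0,0,-0.25],0,0.95]])

```text
time: 22.4
position: [0.5105, -0.2567, 0.0818]
tool_rot: [-0.544, 0.839, 0.029, -0.005]
ft_force: [-2.9, 3.3, 20.4]
grip_width: 0.0238
```

```bash
python3 -c "
from h import *
st()
for i in range(3): c=grab('wrist','w8'); st()
s=grab('scene','s8'); st()
a=c['pixels'][60:340,90:470]; b=cv2.resize(s['pixels'][195:305,120:250],(330,280),interpolation=cv2.INTER_CUBIC); cv2.imwrite('pics/c8.png',np.hstack([a,b])[:,:,::-1])"
```

```text
t 22.4 pos [ 0.5105 -0.2567  0.0818] head -114.12 zax [-0.0408  0.0433 -0.9982] F [-2.92  3.27 20.36] M [ 0.26  0.95 -0.13] w 0.0238 v 0.007
t 22.45 pos [ 0.5105 -0.2567  0.0818] head -114.12 zax [-0.0408  0.0432 -0.9982] F [-3.52  2.74 16.39] M [ 0.2   0.85 -0.08] w 0.0235 v 0.001
t 22.5 pos [ 0.5105 -0.2567  0.0818] head -114.12 zax [-0.0408  0.0432 -0.9982] F [-3.19  2.92 17.4 ] M [ 0.21  0.85 -0.08] w 0.0236 v 0.002
t 22.55 pos [ 0.5105 -0.2567  0.0818] head -114.13 zax [-0.0408  0.0432 -0.9982] F [-3.62  1.9  17.27] M [ 0.19  0.91 -0.08] w 0.0238 v 0.002
t 22.6 pos [ 0.5105 -0.2567  0.0818] head -114.13 zax [-0.0407  0.0432 -0.9982] F [-2.89  2.3  16.86] M [ 0.24  0.87 -0.1 ] w 0.024 v 0.002
```

View pics/c8.png

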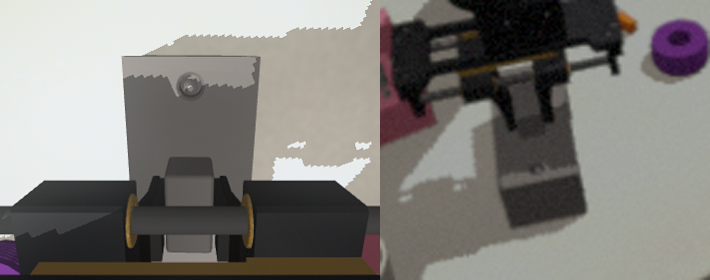

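Steady at 17 N down, but with about 4 N sideways and a 0.9 Nm moment. I'll take out the sideways part so the press is even on both blocks.

Emit:
carry_out(steps=[[[-0.06,0.04,-0.24],0,0.95]])

```text
time: 22.7
position: [0.5105, -0.2566, 0.0818]
tool_rot: [-0.544, 0.839, 0.028, -0.005]
ft_force: [-1.4, 1.5, 15.7]
grip_width: 0.0241
```

```bash
python3 -c "
from h import *
for i in range(3): c=cams.camera('wrist'); st()"
```

```text
t 22.75 pos [ 0.5105 -0.2567  0.0818] head -114.12 zax [-0.0391  0.0416 -0.9984] F [-0.91  1.35 15.49] M [ 0.18  0.73 -0.14] w 0.0236 v 0.005
t 22.8 pos [ 0.5105 -0.2566  0.0818] head -114.12 zax [-0.0392  0.0417 -0.9984] F [-1.68  1.71 16.99] M [ 0.17  0.75 -0.15] w 0.0238 v 0.004
t 22.85 pos [ 0.5105 -0.2566  0.0818] head -114.12 zax [-0.0393  0.0418 -0.9984] F [-1.93  2.58 15.87] M [ 0.16  0.76 -0.13] w 0.0239 v 0.002
```

The moment suggests end b carries most of the load. I'll relax the grip once so the cover resettles, then regrip and press in one row.

Emit:
carry_out(steps=[[[0,0,0],0,0.6],[[0,0,0],0,0.6],[[0,0,0],0,0.6],[[0,0,0],0,0.6],[[0,0,0],0,0.95],[[0,0,0],0,0.95],[[0,0,0],0,0.95],[[0,0,0],0,0.95],[[0,0,0],0,0.95]])

```text
time: 23.75
position: [0.5106, -0.2569, 0.0813]
tool_rot: [-0.544, 0.839, 0.028, -0.005]
ft_force: [-0.4, 0.4, 1.4]
grip_width: 0.0238
```

```bash
python3 -c "
from h import *
st()"
```

```text
t 23.75 pos [ 0.5106 -0.2569  0.0813] head -114.11 zax [-0.0391  0.0413 -0.9984] F [-0.37  0.38  1.45] M [-0.07  0.06  0.01] w 0.0238 v 0.002
```

Emit:
carry_out(steps=[[[0.03,-0.02,-0.24],0,0.95]])

```text
time: 23.85
position: [0.5107, -0.2569, 0.081]
tool_rot: [-0.544, 0.839, 0.028, -0.005]
ft_force: [-5.4, 4.7, 32.5]
grip_width: 0.0235
```

```bash
python3 -c "
from h import *
for i in range(3): c=cams.camera('wrist'); st()"
```

```text
t 23.9 pos [ 0.5107 -0.2568  0.0811] head -114.07 zax [-0.04    0.0415 -0.9983] F [-3.79  1.8  15.48] M [ 0.25  0.76 -0.05] w 0.0236 v 0.015
t 23.95 pos [ 0.5107 -0.2568  0.0811] head -114.07 zax [-0.0397  0.0413 -0.9984] F [-2.98  3.11 16.3 ] M [ 0.09  0.82 -0.03] w 0.0239 v 0.006
t 24.0 pos [ 0.5107 -0.2569  0.0811] head -114.07 zax [-0.0395  0.0411 -0.9984] F [-3.73  2.61 16.08] M [ 0.16  0.82 -0.05] w 0.0238 v 0.003
```

Tool orientation is within 0.0004 rad of its value when regripping the freely resting cover, so the cover has stayed flush. The push is steady at 16 N. Handing in.

```bash
python3 -c "
from h import *
for i in range(4): c=cams.camera('top')
st(); print(robot.hand_in())"
```

```text
t 24.2 pos [ 0.5107 -0.2569  0.0811] head -114.07 zax [-0.0394  0.0411 -0.9984] F [-2.84  2.15 15.63] M [ 0.19  0.8  -0.02] w 0.0234 v 0.001
the job is handed in; nothing more can be done
None
```

The reel is back together and handed in at 24.2 s. The bobbin is home on the hub and released. The cover is on both dowels, still gripped (opening 23.4 mm) and pressed down with about 16 N.

**What I did:** I lifted the bobbin off the post, lowered it onto the hub until it touched, let go, and then fitted the cover. I opened the grip on the cover twice while it lay on the dowels so it could settle flush, and regripped it each time before pressing.

**Checks that passed:**
- **Bobbin:** it met 4.4 N at the expected height, and the wrist picture showed it centred on the hub.
- **Cover:** dowel a showed through its hole, and end a looked flush in the scene view. The tool angle changed by less than 0.001 rad between the last regrip and hand-in.
- **Push:** steady between 15.5 and 16.3 N over the last 0.3 s.

**Checks that disagreed or were not made:**
- **Tilt:** the tool had drifted about 3° off vertical, which is why I resettled and regripped the cover.
- **Uneven load:** a moment of about 0.8 N m and about 4 N sideways remained under the push. End b may be carrying more of the load.
- **End b:** I did not see it directly, because the gripper hid it.
- **Force peak:** one trial press briefly reached 46 N at the wrist (limit 120 N), applied through the fingers' grip on the lug.

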